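Stand the tipped bead jar up, then hold sprung tweezers over it at the marked gap

ROBOT

A 7-joint arm with a two-finger parallel gripper is mounted at the origin on the work surface. World frame = base frame: x ahead of the robot, y to its left, z up, the work surface at z = 0. Lengths are in mm, angles in rad, forces in N, time in s.
With the tool pointing down it reaches from about 400 to 900 mm from the base axis. Payload 5.6 kg.
Tool frame: the origin (TCP) lies at the very end of the fingers, on their centre line; the grasp point (between the pads) lies grip_depth behind it (grip_depth is the distance from the TCP to the grasp point, in mm); z points along the fingers, y is the line along which they close (so a half turn about z gives the same grasp; the last joint's range is limited). The gripper opens to 92 mm and grips with 3 to 60 N. Pads are 20 mm wide; open, the fingers measure 128 mm over their backs; the gripper's body (75 mm by 189 mm) begins 69 mm behind the grasp point.
Start: joints at [1.212, 0.468, -0.012, 1.603, 0.006, 1.071, -0.056], TCP at [201.834, -617.877, 214.592] pointing down, gripper open.
Joint ranges: [-2.53, 2.53], [-0.31, 2.02], [-1.57, 1.55], [0.28, 2.44], [-1.29, 4.43], [0.15, 1.84], [-2.92, 2.92]. Speed limits (rad/s): [2.57, 2.57, 3.14, 3.14, 3.14, 3.14, 3.14].

INTERFACE

Orientations are given as a unit quaternion [w, x, y, z].
In Python, from cell import * gives the robot as it stands.
- The arm moves only by the tool move_arm, never from a script. Its arguments are lists of equal length, an entry for each row: "xyz": the shift along the tool's x, y, z in m, a list of three; "turn": the turn, a rotation vector about the tool's x, y, z in degrees, a list of three; "grip": the closure, from -1 (fully open) to 1 (shut). In form: {"xyz": [[tx, ty, tz], ...], "turn": [[ax, ay, az], ...], "grip": [grip, ...]}. A call has 1 to 20 rows; each row shifts and turns the commanded pose from where the row before left it, along the tool's axes as they then stand; what a row does not reach is not made up. A row lasts 1/8 s, in which the tool goes at most 62.5 mm and 10.7 degrees, less where a joint would pass 70% of its speed; a pose out of reach is approached as far as the arm can. A call is refused whole if a number of a shift passes 0.0625 or a number of a turn 10.7, either way. A call with a gripper value outside its range is refused whole. The fingers move at their own pace and stop on an object; "force" is the grip in N (left out, the last holds). Time passes only in rows, so rows that do not move let the fingers close. It gives the time, the measured TCP pose, the force, the opening and the grip force at its end, in the units of the state.
- get_obs(): the state, without advancing time (a new reading comes with each control period).
- get_image(name): name is "scene" or "top" or "wrist"; returns a dict with "frame" (420x560x3 uint8, red, green, blue), "z_map" (420x560 float32, mm along the optical axis (not along the pixel's ray), 0 where there is no reading), "vfov" (degrees; the focal length in pixels is half the picture's height over the tangent of half this angle, whatever the lens; pixels are square), "cx", "cy" (the principal point, pixels), "rvec" (rotation vector, rad) and "tvec" (3), from world to camera coordinates, as OpenCV has them. Camera axes: x right, y down, z forward; pixel columns grow to the right and rows downward; lengths in mm; the calibration is good to about 2 mm. A picture is of the moment at which its call begins.
- close_job(): hands the job in; it is judged then, once.
The state is a dict: "time": time; "joint_positions": joint angles; "qd": joint speeds; "joint_torque": joint torques, N m; "eef_pos": TCP position; "tool_rot": TCP orientation; "wrist_force": force on the tool from outside, world axes, zero at the start; "wrist_torque": the same for the moment, N m; "width": opening from 0.0 (shut) to 1.0 (fully open); "finger_force": force on a finger pad.
Only numpy, scipy, OpenCV 4.12 (cv2) and the standard library are available. Lean on these libraries where they do the work, as an engineer would, in place of code of your own. Each camera call takes 0.05 s, during which the arm holds its last target. There are 200 camera calls.

TASK

First stand the tipped jar upright in its own empty place in the row on the tray and let go of it. Then pick the sprung tweezers up off their rest, squeeze them until the gap between the tips equals the distance between the two dark lines on the rest (12 mm), and hold both tips a few centimetres above the open mouth of that jar, touching nothing, ready to reach for its bead. Keep the gap steady there for at least three seconds and finish while still holding the tweezers like that; do not knock over or push away the other jars and things.

Things in the scene. Friction and masses are not known exactly. Their poses are not given: they have to be found in the camera images.
- tray: Low light-wood tray, 150 mm (x) by 300 mm (y), fixed. Origin under its centre, on the table; floor of the tray 10 mm above the table, a 14 mm high rail (6 mm thick) along each long edge at x = +-72 mm. The row of three places runs along its y axis through the centre.
- place0 (a point): Middle of the first round jar place (darker disc, 56 mm across), on the tray floor, at tray y = -95 mm.
- place1 (a point): Middle of the second jar place, at tray y = 0.
- place2 (a point): Middle of the third jar place, at tray y = +95 mm.
- jar: The tipped jar: open white ceramic cylinder, 48 mm across, 76 mm high, wall 3 mm, base 6 mm, about 110 g, a small bead fixed in its foot. Origin at its centre (mid-height on the axis, 48 mm above the table once upright); z runs from foot to mouth. It lies on its side centred within 15 mm of its place, mouth away from the robot, axis within 35 degrees of the tray's x.
- jar_mouth (a point): Centre of the tipped jar's mouth, at the rim, 38 mm from its origin along its z.
- jar_a: An identical jar without bead, standing upright in one of the other two places; origin at its centre, 48 mm above the table.
- jar_b: The other identical standing jar; origin at its centre, 48 mm above the table.
- rest: Mid-brown wooden tweezers rest, fixed, 60 mm wide (y): base plate 8 mm thick, a narrow bar (x -88 to -72 mm) under the tail and a broad block (x 46 to 106 mm) under the tips, tops 30 mm above the table; between them room for fingers down to the base plate. Origin on the table below the tweezers' grip plates (within 6 mm); x points the way the tips point.
- marks (a point): On the top of the rest's broad block, midway between the two dark lines, which run along the rest's x; their inner edges are 12 mm apart.
- tweezers: Steel sprung tweezers, 177 mm long, 62 g, lying on edge on the rest. Origin midway between the two grip plates at mid-height, 36 mm above the table; x points to the tips (60 mm ahead), y to the left blade. Grip plates 28 mm long, 14 mm high, 36 mm over their outer faces when sprung open (tips 37 mm apart). They spring open when let go; the squeeze alone is enough to lift them.
- blade_left (a joint): Turn of the left blade about the tail hinge (105 mm behind the tweezers' origin), rad: 0 sprung open, 0.075 at the 12 mm gap, 0.111 tips touching. At the 12 mm gap the grip plates are parallel, 20 mm over their outer faces; 1 mm of gripper opening changes the gap by 1.6 mm. The spring pushes with 3 N at first, 6 N at the 12 mm gap.
- blade_right (a joint): Turn of the right blade, same values.
- tip_left (a point): Inner face of the left tip, at its end, mid-height; the tip gap is its distance from the right tip.
- tip_right (a point): Inner face of the right tip, at its end, mid-height.
- spray_can: Red spray can, 52 mm across, 170 mm high, standing at the left; bystander. Origin under its foot.
- cream_jar: Low closed white cream jar with black lid, 68 mm across, 50 mm high, at the right; bystander. Origin under its foot.
- bangle: Brass bangle, 72 mm across, 12 mm high, lying flat at the right; bystander. Origin under its centre.

How it is judged (in metres and radians):
On the way, in this order (a step that is already met when the one before it is completed fails the run):
1. the tipped jar stands upright in its place, let go, while the tweezers are still on their rest (angle between jar's own z axis and vertical below 0.12 rad and z of jar_mouth in the frame of tray between 0.08 and 0.092 m and (horizontal distance between jar and place0 below 0.025 m or horizontal distance between jar and place1 below 0.025 m or horizontal distance between jar and place2 below 0.025 m) and linear speed of jar below 0.03 m/s and contact force between jar and the fingers below 0.05 N and height (world z) of tweezers below 0.05 m), for 0.2 s.
2. the tweezers are lifted clear of their rest (height (world z) of tweezers above 0.06 m and contact force between tweezers and the fingers above 0.5 N), for 0.2 s.
3. both tips are above the jar's mouth at the marked gap, kept steady for 2 s (angle between jar's own z axis and vertical below 0.12 rad and z of jar_mouth in the frame of tray between 0.08 and 0.092 m and (horizontal distance between jar and place0 below 0.025 m or horizontal distance between jar and place1 below 0.025 m or horizontal distance between jar and place2 below 0.025 m) and horizontal distance between each of tip_left, tip_right and jar_mouth below 0.024 m and z of tip_left in the frame of jar_mouth between 0.005 and 0.08 m and z of tip_right in the frame of jar_mouth between 0.005 and 0.08 m and distance between tip_left and tip_right between 0.009 and 0.015 m and velocity of joint blade_left between -0.05 and 0.05 rad/s and velocity of joint blade_right between -0.05 and 0.05 rad/s and contact force between tweezers and jar_a below 0.05 N and contact force between tweezers and jar_b below 0.05 N and linear speed of each of jar, tweezers below 0.03 m/s and contact force between tweezers and the fingers above 1 N and contact force between tweezers and jar below 0.05 N), for 2 s.
At the end, for the whole second after the job is handed in: Jar upright (0.12 rad) on the tray within 25 mm of a place's middle; tweezers held by the fingers (over 1 N), still, touching no jar; both tips within 24 mm of the jar's axis and 5 to 80 mm above its mouth; tip gap 12 +-3 mm, blades slower than 0.05 rad/s (all of step 3); the arm keeps its last pose, push and grip.
It fails at once if a standing jar is pushed more than 30 mm or knocked over ((distance of jar_a from where it was at the start of the episode above 0.03 m or angle between jar_a's own z axis and vertical above 0.35 rad) or (distance of jar_b from where it was at the start of the episode above 0.03 m or angle between jar_b's own z axis and vertical above 0.35 rad)).
It fails at once if the spray can or cream jar is pushed more than 30 mm or knocked over ((distance of spray_can from where it was at the start of the episode above 0.03 m or angle between spray_can's own z axis and vertical above 0.35 rad) or (distance of cream_jar from where it was at the start of the episode above 0.03 m or angle between cream_jar's own z axis and vertical above 0.35 rad)).
It fails at once if the bangle is pushed more than 30 mm (distance of bangle from where it was at the start of the episode above 0.03 m).
It also fails if it takes over 64 s, if anything falls off the work surface, if the arm or the gripper's body presses on something with over 40 N, if the wrist force passes 120 N, or if a joint passes its speed limit or range.

## Working session

There is one attempt and no reset: what is moved stays moved. The work goes in short steps, Python scripts to look and compute and a tool call to move; the robot and the scene stay as the last step left them, time stands still between calls to the robot, and variables do not carry over. Pictures are saved under pics/ and viewed, at most 10 in all, crops included, and the job is handed in when it is done.

Besides the shell and the picture viewer there is one more tool, called after "Emit:" as name(argument=value, ...) on one line, values as JSON. move_arm: Moves the arm, as the interface text tells. Its arguments: {"type":"object","properties":{"xyz":{"type":"array"},"turn":{"type":"array"},"grip":{"type":"array"},"force":{"type":"number"}},"required":["xyz","turn","grip"]}

```bash
ls; mkdir -p pics
cat > h.py <<'E'
from cell import *
import numpy as np, cv2
def grab(n):
    im=get_image(n); f=210/np.tan(np.radians(im['vfov'])/2)
    R,_=cv2.Rodrigues(np.array(im['rvec'],float)); t=np.array(im['tvec'],float).ravel()
    z=im['z_map']; v,u=np.mgrid[:420,:560]
    P=np.stack([(u-im['cx'])/f*z,(v-im['cy'])/f*z,z],-1)
    W=(P-t)@R; W[z==0]=np.nan
    return im['frame'],W
E
python3 - <<'E'
from h import *
o=get_obs(); print({k:o[k] for k in('time','eef_pos','tool_rot','width','wrist_force')})
for n in('scene','top'):
    f,W=grab(n); np.savez('/tmp/'+n,f=f,W=W); cv2.imwrite(f'pics/{n}0.png',f[...,::-1])
E
```

```text
pics
{'time': 0.0, 'eef_pos': array([ 201.62537059, -617.32517746,  213.65065186]), 'tool_rot': array([-8.50913036e-04,  9.87567172e-01,  1.57195174e-01, -1.86351857e-04]), 'width': 1.0010708156862276, 'wrist_force': array([0.30813015, 0.00379609, 0.76077815])}
```

View pics/top0.png

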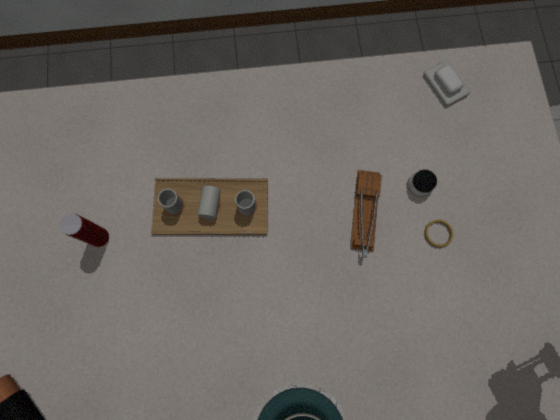

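View pics/scene0.png

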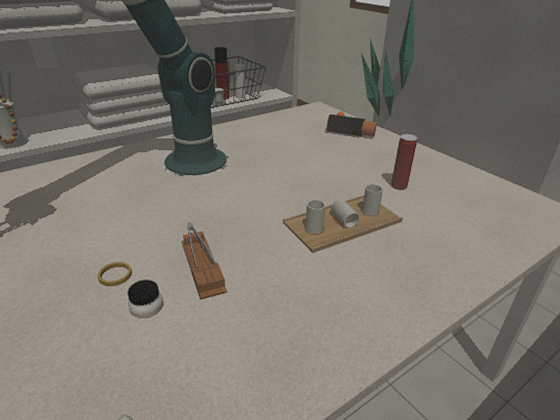

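The top view shows the tray at about (210,207), with the tipped jar in the middle place at (208,203) between the standing jars at (170,202) and (245,203). The rest and tweezers are at (366,210), with the tips up (world +x). The spray can is on the left; the cream jar and bangle are on the right. The scene view shows the same layout.

Run:
```python
from h import *
for n in('top','scene'):
    d=np.load(f'/tmp/{n}.npz');f=d['f'].astype(int);W=d['W']
    X,Y,Z=W[...,0],W[...,1],W[...,2]
    print(n,'table z',np.nanmedian(Z[(X>300)&(X<900)&(abs(Y)<300)]))
    r=(np.hypot(X,Y)>300)&(X>200)&(X<1000)&(Z>16)&(Z<300)&(abs(Y)<800)
    k,l,s,c=cv2.connectedComponentsWithStats(r.astype(np.uint8))
    for i in range(1,k):
        if s[i,4]<15: continue
        p=W[l==i]; print(s[i],p.mean(0).round(),'min',p.min(0).round(),'max',p.max(0).round(), np.percentile(p[:,2],95).round())
```

```text
top table z 1.1724684322025616
[424  61  46  44 972] [ 853. -513.   30.] min [ 794. -575.   16.] max [ 925. -462.   51.] 45.0
[408 170  29  27 588] [ 570. -385.   43.] min [ 540. -421.   16.] max [ 606. -357.   58.] 53.0
[353 172  28  86 921] [ 532. -237.   33.] min [ 396. -285.   16.] max [ 621. -188.   48.] 44.0
[197 186  24  34 599] [576. 165.  51.] min [538. 136.  17.] max [621. 198.  63.] 60.0
[158 189  25  25 430] [589. 262.  54.] min [564. 238.  16.] max [611. 283.  92.] 88.0
[235 190  21  25 372] [565.  74.  53.] min [540.  50.  16.] max [588.  96.  90.] 88.0
[ 60 214  48  33 983] [520. 449. 126.] min [500. 433.  17.] max [550. 483. 176.] 172.0
[  0 374  14   9  84] [207. 663.  45.] min [200. 654.  28.] max [216. 672.  59.] 57.0
scene table z 0.2602012787594411
[368 123   8  13  57] [206. 662.  40.] min [200. 645.  17.] max [218. 682.  62.] 59.0
[391 134  26  52 873] [536. 443. 101.] min [502. 428.  16.] max [554. 481. 172.] 169.0
[362 184  21  30 480] [594. 251.  57.] min [564. 233.  16.] max [613. 284.  88.] 85.0
[331 198  28  29 446] [584. 157.  43.] min [536. 132.  16.] max [622. 187.  60.] 58.0
[305 200  20  32 545] [571.  64.  58.] min [540.  46.  16.] max [589.  94.  88.] 85.0
[183 222  42  68 968] [ 547. -245.   31.] min [ 395. -290.   16.] max [ 621. -192.   46.] 43.0
[127 279  35  35 941] [ 585. -397.   40.] min [ 543. -428.   16.] max [ 608. -361.   53.] 52.0
[118 415  13   5  42] [ 800. -511.   18.] min [ 793. -519.   16.] max [ 807. -504.   20.] 19.0
```

Emit:
move_arm(xyz=[[0.0,0.0,-0.03],[0.03,-0.033,-0.02],[0.03,-0.033,-0.02],[0.03,-0.033,-0.01],[0.03,-0.033,0],[0.03,-0.033,0],[0.03,-0.033,0],[0.03,-0.033,0],[0.03,-0.033,0],[0.03,-0.033,0],[0.03,-0.033,0],[0.03,-0.033,0],[0.03,-0.033,0],[0.03,-0.033,0],[0.03,-0.033,0],[0.03,-0.033,0],[0.03,-0.033,0],[0.03,-0.033,0],[0.03,-0.033,0],[0,0,0]], turn=[[0,0,0],[0,0,0],[0,0,0],[0,0,0],[0,0,0],[0,0,0],[0,0,0],[0,0,0],[0,0,0],[0,0,0],[0,0,0],[0,0,0],[0,0,0],[0,0,0],[0,0,0],[0,0,0],[0,0,0],[0,0,0],[0,0,0],[0,0,0]], grip=[-1,-1,-1,-1,-1,-1,-1,-1,-1,-1,-1,-1,-1,-1,-1,-1,-1,-1,-1,-1])

```text
time: 2.6
eef_pos: [530.6, 118.0, 294.0]
tool_rot: [-0.001, 0.987, 0.16, -0.0]
wrist_force: [-0.6, -0.0, 0.4]
width: 0.998
finger_force: 0.0
```

Run:
```python
from h import *
o=get_obs(); print({k:np.round(o[k],3) for k in('time','eef_pos','tool_rot','joint_positions','wrist_force')})
f,W=grab('wrist'); np.savez('/tmp/w1',f=f,W=W); cv2.imwrite('pics/w1.png',f[...,::-1])
```

```text
{'time': np.float64(2.6), 'eef_pos': array([530.601, 118.033, 294.012]), 'tool_rot': array([-0.001,  0.987,  0.16 , -0.   ]), 'joint_positions': array([ 0.231,  0.28 , -0.614,  1.741,  0.171,  1.176, -1.68 ]), 'wrist_force': array([-0.62 , -0.043,  0.354])}
```

View pics/w1.png

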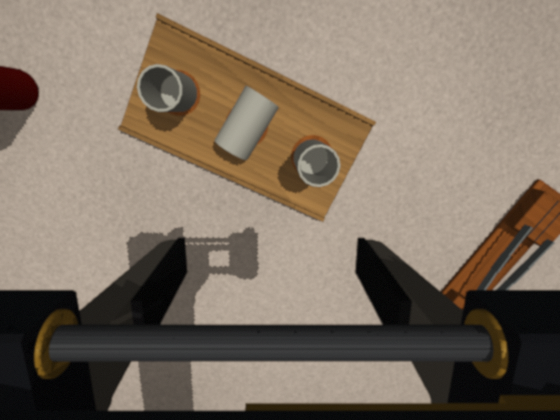

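The wrist view shows the tipped jar at (247,123), its mouth end at about (262,93). The standing jars are at (165,88) and (317,163), and the rest is at the right edge.

Run:
```python
from h import *
from scipy.optimize import least_squares
d=np.load('/tmp/w1.npz');W=d['W'];v,u=np.mgrid[:420,:560]
def sel(u0,v0,r,z0,z1): 
    m=(np.hypot(u-u0,v-v0)<r)&(W[...,2]>z0)&(W[...,2]<z1); return W[m]
p=sel(247,123,50,25,75)
def res(q):
    a=np.array([np.cos(q[2]),np.sin(q[2])]); n=np.array([-a[1],a[0]])
    s=(p[:,:2]-q[:2])@n
    return np.hypot(s,p[:,2]-q[3])-24
q=least_squares(res,[576,165,0.1,34],loss='soft_l1',x_scale=[1,1,.05,1],args=()).x
a=np.array([np.cos(q[2]),np.sin(q[2])]);s=(p[:,:2]-q[:2])@a
print('n',len(p),'yaw',np.degrees(q[2]),'z',q[3],'ext',np.percentile(s,[0,1,99,100]),'rms',res(q).std())
c=q[:2]+a*(np.percentile(s,1)+np.percentile(s,99))/2; print('centre',c)
J=[]
for uu,vv in((165,88),(317,163)):
    r=sel(uu,vv,35,78,95); (x,y),R=cv2.minEnclosingCircle(r[:,:2].astype(np.float32)); J.append((x,y)); print('jar',x,y,R,np.median(r[:,2]))
J=np.array(J); print('place1~',J.mean(0)); dd=J[0]-J[1]; print('tray yaw',np.degrees(np.arctan2(-dd[0],dd[1])),np.hypot(*dd))
# tray rails: points z 20..28
m=(W[...,2]>20)&(W[...,2]<27)&(v<225)&(u>110)&(u<380); t=W[m][:,:2].astype(np.float32); print('tray',cv2.minAreaRect(t))
```

```text
n 2543 yaw -13.347455915358672 z 34.22517137374737 ext [137.55471422 138.53597627 212.70118585 213.50798016] rms 0.6772706699016073
centre [578.57162822 168.01437441]
jar 586.5238037109375 262.67193603515625 24.265621185302734 86.16616857045697
jar 562.6175537109375 74.48796081542969 23.978721618652344 86.29946679273473
place1~ [574.57067871 168.57994843]
tray yaw -7.239880063762409 189.69638193323868
tray ((575.8950805664062, 168.61807250976562), (232.3015594482422, 44.70609664916992), 82.5781478881836)
```

Emit:
move_arm(xyz=[[0,0,0],[0,0,0],[0,0,0],[0.0105,-0.02,0.03],[0.0105,-0.02,0.03],[0.0105,-0.02,0.03],[0,0,0],[0,0,0],[0,0,0],[0,0,0],[0,0,0],[0,0,0]], turn=[[0,0,10.5],[0,0,10.5],[0,0,10.7],[0,0,0],[0,0,0],[0,0,0],[0,10,0],[0,10,0],[0,10,0],[0,10,0],[0,10,0],[0,0,0]], grip=[-0.45,-0.45,-0.45,-0.45,-0.45,-0.45,-0.45,-0.45,-0.45,-0.45,-0.45,-0.45])

```text
time: 4.15
eef_pos: [573.2, 159.7, 169.9]
tool_rot: [0.053, 0.963, -0.111, 0.24]
wrist_force: [-0.1, 1.2, -0.2]
width: 0.725
finger_force: 0.0
```

```bash
cat >> h.py <<'E'
from scipy.spatial.transform import Rotation as Ro
def st():
    o=get_obs(); q=o['tool_rot']; R=Ro.from_quat([q[1],q[2],q[3],q[0]]).as_matrix()
    print(round(float(o['time']),2),'p',np.round(o['eef_pos'],1),'w',np.round(o['width']*92,1),'ff',np.round(o['finger_force'],2),'wf',np.round(o['wrist_force'],1),'q',np.round(o['joint_positions'],3)); print(R.T.round(4).tolist(),'(rows: tool x,y,z)')
    return np.array(o['eef_pos']),R
E
python3 -c "
from h import *
st()"
```

```text
4.15 p [573.2 159.7 169.9] w 66.7 ff 0.0 wf [-0.1  1.2 -0.2] q [-0.787  0.292  0.298  2.114  0.627  0.49  -2.836]
[[0.8603, -0.188, 0.4739], [-0.2385, -0.9699, 0.0481], [0.4506, -0.1544, -0.8793]] (rows: tool x,y,z)
```

Emit:
move_arm(xyz=[[0,0,-0.02],[0,0,-0.02],[0,0,-0.02],[0,0,0],[0,0,0],[0,0,0],[0,0,0],[0,0,0],[0,0,0],[0,0,0],[0,0,0],[0,0,0],[0,0,0],[0,0,0],[0,0,0],[0,0,0],[0,0,0],[0,0,0],[0,0,0],[0,0,0]], turn=[[0,-9.5,0],[0,-9.5,0],[0,-9.5,0],[0,0,-10.6],[0,0,-10.6],[0,0,-10.6],[0,0,-10.6],[0,0,-10.6],[0,0,-10.6],[0,0,-10.6],[0,0,-10.6],[0,0,-10.6],[0,0,-10.6],[0,0,-10.6],[0,0,-10.6],[0,0,-10.6],[0,0,-10.6],[0,0,-10.6],[0,0,-10.6],[0,0,-10.6]], grip=[-0.45,-0.45,-0.45,-0.45,-0.45,-0.45,-0.45,-0.45,-0.45,-0.45,-0.45,-0.45,-0.45,-0.45,-0.45,-0.45,-0.45,-0.45,-0.45,-0.45])

```text
time: 6.65
eef_pos: [558.9, 162.1, 225.3]
tool_rot: [0.011, 0.121, 0.992, -0.025]
wrist_force: [-0.4, 0.5, -0.0]
width: 0.726
finger_force: 0.0
```

```bash
python3 -c "
from h import *
st()"
```

```text
6.65 p [558.9 162.1 225.3] w 66.8 ff 0.0 wf [-0.4  0.5 -0. ] q [ 0.02   0.397 -0.501  1.738  0.275  1.076  0.747]
[[-0.9706, 0.2389, -0.0278], [0.24, 0.9696, -0.0478], [0.0155, -0.0531, -0.9985]] (rows: tool x,y,z)
```

Emit:
move_arm(xyz=[[0,0,0],[0,0,0],[0,0,0],[0,0,0],[0,0,0],[0,0,0],[0,0,0]], turn=[[2.8,-10,0],[0,-10,0],[0,-10,0],[0,-10,0],[0,-10,0],[0,-10,0],[0,0,0]], grip=[-0.45,-0.45,-0.45,-0.45,-0.45,-0.45,-0.45])

```text
time: 7.52
eef_pos: [556.8, 156.6, 219.7]
tool_rot: [0.452, 0.09, 0.88, -0.115]
wrist_force: [0.5, -0.2, 0.4]
width: 0.724
finger_force: 0.0
```

```bash
python3 -c "
from h import *
st()"
```

```text
7.53 p [556.8 156.6 219.7] w 66.6 ff 0.0 wf [ 0.5 -0.2  0.4] q [-0.514  0.294 -0.294  2.297  1.597  0.922 -0.721]
[[-0.5748, 0.0546, -0.8165], [0.2618, 0.9576, -0.1203], [0.7753, -0.2829, -0.5647]] (rows: tool x,y,z)
```

```bash
cat >> h.py <<'E'
A=np.radians(-13.35); ax=np.array([np.cos(A),np.sin(A),0]); UP=np.array([0,0,1.])
def tilt(t,yaw=-13.35):  # fingers swung forward by t deg, tool x = -axis
    A=np.radians(yaw); ax=np.array([np.cos(A),np.sin(A),0]); t=np.radians(t)
    z=np.sin(t)*ax-np.cos(t)*UP; y=np.array([-ax[1],ax[0],0]); return np.stack([np.cross(y,z),y,z],1)
def plan(Rt,tcp):
    p,R=st(); print('rotvec',np.degrees(Ro.from_matrix(R.T@Rt).as_rotvec()).round(2),'then shift m',((np.array(tcp)-p)@Rt/1000).round(4))
E
python3 -c "
import cell; print([n for n in dir(cell) if n[0]!='_'], getattr(cell,'grip_depth',None))
from h import *
plan(tilt(55),[575,168.5,100])"
```

```text
['Unreachable', 'close_job', 'get_image', 'get_obs', 'grip_depth'] 18.700000000000003
7.53 p [556.8 156.6 219.7] w 66.6 ff 0.0 wf [ 0.5 -0.2  0.4] q [-0.514  0.294 -0.294  2.297  1.597  0.922 -0.721]
[[-0.5748, 0.0546, -0.8165], [0.2618, 0.9576, -0.1203], [0.7753, -0.2829, -0.5647]] (rows: tool x,y,z)
rotvec [-5.53  0.21  4.56] then shift m [0.0895 0.0158 0.0809]
```

Emit:
move_arm(xyz=[[0,0,0],[0.03,0.005,0.027],[0.03,0.005,0.027],[0.03,0.005,0.027],[0,0,0]], turn=[[-5.5,0.2,4.6],[0,0,0],[0,0,0],[0,0,0],[0,0,0]], grip=[-0.45,-0.45,-0.45,-0.45,-0.45])

```text
time: 8.15
eef_pos: [577.1, 166.9, 98.7]
tool_rot: [0.458, 0.106, 0.881, -0.055]
wrist_force: [-0.0, -0.5, 0.7]
width: 0.724
finger_force: 0.0
```

```bash
python3 -c "
from h import *
plan(tilt(55),[575,168.5,100])"
```

```text
8.15 p [577.1 166.9  98.7] w 66.6 ff 0.0 wf [-0.  -0.5  0.7] q [-0.487  0.58  -0.264  2.327  2.007  0.956 -1.218]
[[-0.5578, 0.1359, -0.8187], [0.237, 0.9715, -0.0002], [0.7954, -0.1942, -0.5742]] (rows: tool x,y,z)
rotvec [-0.3  -0.04 -0.2 ] then shift m [ 0.0003  0.0011 -0.0027]
```

Emit:
move_arm(xyz=[[-0.025,0,-0.017],[-0.025,0,-0.017],[0,0,0],[0,0,0],[0,0,0],[0,0,0],[0,0,0],[0,0,0],[0,0,0],[0,0,0],[0,0,0],[0,0,0]], turn=[[0,0,0],[0,0,0],[0,10,0],[0,10,0],[0,10,0],[0,10,0],[0,10,0],[0,10,0],[0,10,0],[0,10,0],[0,10,0],[0,0,0]], grip=[-0.45,-0.45,-0.45,-0.45,-0.45,-0.45,-0.45,-0.45,-0.45,-0.45,-0.45,-0.45])

```text
time: 9.65
eef_pos: [578.6, 149.7, 155.8]
tool_rot: [-0.173, 0.138, 0.975, 0.002]
wrist_force: [-0.1, 0.5, -0.5]
width: 0.726
finger_force: 0.0
```

```bash
python3 -c "
from h import *
R=tilt(-35); G=np.array([578.6,168,36])+17*ax; T=G+18.7*R[:,2]; print(T); 
plan(R,T)
plan(R,T-60*R[:,2])"
```

```text
[584.70457976 166.55131239  20.68185677]
9.65 p [578.6 149.7 155.8] w 66.8 ff 0.0 wf [-0.1  0.5 -0.5] q [ 0.092  0.697 -0.504  1.496  0.151  1.33   0.871]
[[-0.9015, 0.269, 0.339], [0.2706, 0.9617, -0.0433], [-0.3376, 0.0527, -0.9398]] (rows: tool x,y,z)
rotvec [-1.11 15.11 -3.25] then shift m [-0.0792  0.0178  0.1095]
9.65 p [578.6 149.7 155.8] w 66.8 ff 0.0 wf [-0.1  0.5 -0.5] q [ 0.092  0.697 -0.504  1.496  0.151  1.33   0.871]
[[-0.9015, 0.269, 0.339], [0.2706, 0.9617, -0.0433], [-0.3376, 0.0527, -0.9398]] (rows: tool x,y,z)
rotvec [-1.11 15.11 -3.25] then shift m [-0.0792  0.0178  0.0495]
```

Emit:
move_arm(xyz=[[0,0,0],[0,0,0],[-0.026,0.006,0],[-0.026,0.006,0],[-0.026,0.006,0.02],[0,0,0.02],[0,0,0]], turn=[[-0.6,7.5,-1.6],[-0.5,7.6,-1.6],[0,0,0],[0,0,0],[0,0,0],[0,0,0],[0,0,0]], grip=[-0.45,-0.45,-0.45,-0.45,-0.45,-0.45,-0.45])

```text
time: 10.52
eef_pos: [618.4, 161.0, 79.3]
tool_rot: [-0.299, 0.108, 0.948, 0.033]
wrist_force: [0.3, -0.3, 1.1]
width: 0.727
finger_force: 0.0
```

```bash
python3 -c "
from h import *
R=tilt(-35); G=np.array([578.6,168,36])+17*ax; T=G+18.7*R[:,2]
plan(R,T)"
```

```text
10.53 p [618.4 161.   79.3] w 66.9 ff 0.0 wf [ 0.3 -0.3  1.1] q [ 0.069  1.001 -0.49   1.202  0.104  1.548  0.986]
[[-0.7978, 0.1853, 0.5737], [0.2245, 0.9745, -0.0025], [-0.5595, 0.1267, -0.8191]] (rows: tool x,y,z)
rotvec [-0.34 -0.01  0.23] then shift m [-0.0058 -0.0024  0.0675]
```

Emit:
move_arm(xyz=[[-0.006,-0.0025,0.02],[0,0,0.02],[0,0,0.015],[0,0,0.0115],[0,0,0],[0,0,0],[0,0,0],[0,0,0],[0,0,0]], turn=[[0,0,0],[0,0,0],[0,0,0],[0,0,0],[0,0,0],[0,0,0],[0,0,0],[0,0,0],[0,0,0]], grip=[-0.45,-0.45,-0.45,-0.45,-0.45,0.4,0.4,0.4,0.4], force=15)

```text
time: 11.65
eef_pos: [586.3, 164.9, 19.6]
tool_rot: [-0.3, 0.11, 0.947, 0.032]
wrist_force: [1.0, -0.4, 1.9]
width: 0.524
finger_force: 15.0
```

```bash
python3 -c "
from h import *
R=tilt(-35); G=np.array([578.6,168,36])+17*ax; T=G+18.7*R[:,2]
plan(R,T)"
```

```text
11.65 p [586.3 164.9  19.6] w 48.2 ff 15.0 wf [ 1.  -0.4  1.9] q [ 0.074  1.029 -0.485  1.309  0.118  1.419  0.98 ]
[[-0.7965, 0.1889, 0.5744], [0.2267, 0.9739, -0.0059], [-0.5606, 0.1255, -0.8185]] (rows: tool x,y,z)
rotvec [-0.42 -0.06  0.01] then shift m [0.0022 0.0013 0.0003]
```

Emit:
move_arm(xyz=[[0.008,0,-0.0115],[0.0115,0,-0.0165],[0.0115,0,-0.0165],[0.0115,0,-0.0165],[0.0115,0,-0.0165],[0.0115,0,-0.0165],[0,0,0],[0,0,0],[0,0,0],[0,0,0],[0,0,0],[0,0,0],[0,0,0],[0,0,0],[0,0,0],[0,0,0],[0,0,0],[0,0,0]], turn=[[0,0,0],[0,0,0],[0,0,0],[0,0,0],[0,0,0],[0,0,0],[0,-9,0],[0,-9,0],[0,-9,0],[0,-9,0],[0,-9,0],[0,-9,0],[0,-9,0],[0,-9,0],[0,-9,0],[0,-9,0],[0,0,0],[0,0,0]], grip=[0.4,0.4,0.4,0.4,0.4,0.4,0.4,0.4,0.4,0.4,0.4,0.4,0.4,0.4,0.4,0.4,0.4,0.4])

```text
time: 13.9
eef_pos: [588.5, 152.9, 130.1]
tool_rot: [0.356, 0.112, 0.925, -0.067]
wrist_force: [-0.1, 0.4, -1.9]
width: 0.523
finger_force: 15.0
```

Run:
```python
from h import *
R=tilt(55); G=np.array([575,168.5,100]); plan(R,G+18.7*R[:,2])
f,W=grab('scene'); cv2.imwrite('pics/s2.png',cv2.resize(f[150:290,240:440,::-1],None,fx=4,fy=4))
```

```text
13.9 p [588.5 152.9 130.1] w 48.1 ff 15.0 wf [-0.1  0.4 -1.9] q [-0.653  0.4    0.055  2.233  1.568  0.543 -0.701]
[[-0.7211, 0.1591, -0.6744], [0.2544, 0.9661, -0.0441], [0.6445, -0.2033, -0.7371]] (rows: tool x,y,z)
rotvec [ -2.72 -12.57   0.98] then shift m [0.0343 0.0121 0.0223]
```

View pics/s2.png

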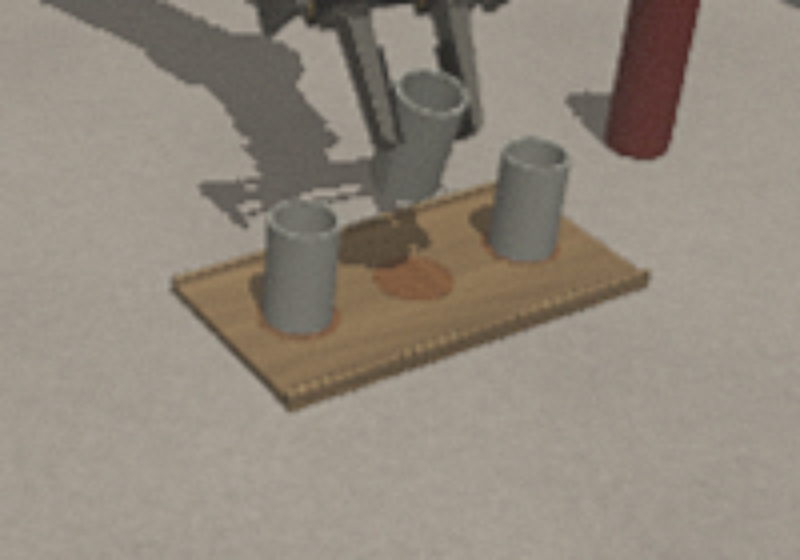

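```bash
cat >> h.py <<'E'
Rg=np.array([[-0.7965,0.1889,0.5744],[0.2267,0.9739,-0.0059],[-0.5606,0.1255,-0.8185]]).T; pg=np.array([586.3,164.9,19.6])
ct=Rg.T@(np.array([578.6,168,34])-pg); ct[1]=0; zt=Rg.T@ax
def jar():
    o=get_obs(); q=o['tool_rot']; R=Ro.from_quat([q[1],q[2],q[3],q[0]]).as_matrix(); z=R@zt
    print('jar est',(np.array(o['eef_pos'])+R@ct).round(1),'tilt deg',np.degrees(np.arccos(z[2])).round(2))
E
python3 - <<'E'
from h import *
jar(); print(ct,zt)
t=min(np.arange(50,60,.1),key=lambda t:-(tilt(t)@zt)[2]); R=tilt(t); print(t,(R@zt)[2])
plan(R,np.array([575,168.5,85])-R@ct)
E
```

```text
jar est [573.5 156.4 125.4] tilt deg 12.64
[14.99     0.      -7.08073] [-0.81859358 -0.00429839 -0.57442914]
54.90000000000007 1.0000318758073197
13.95 p [588.8 152.6 130.3] w 48.0 ff 15.0 wf [-0.8 -0.1 -1.3] q [-0.652  0.4    0.055  2.233  1.569  0.543 -0.702]
[[-0.7205, 0.16, -0.6748], [0.2552, 0.9659, -0.0435], [0.6448, -0.2036, -0.7367]] (rows: tool x,y,z)
rotvec [ -2.74 -12.44   0.92] then shift m [0.032  0.0123 0.0191]
```

Emit:
move_arm(xyz=[[0,0.006,0],[0,0.006,0],[0.011,0,0.006],[0.011,0,0.006],[0.01,0,0.007],[0,0,0],[0,0,0]], turn=[[-1.4,-6.2,0.5],[-1.3,-6.2,0.4],[0,0,0],[0,0,0],[0,0,0],[0,0,0],[0,0,0]], grip=[0.4,0.4,0.4,0.4,0.4,0.4,0.4])

```text
time: 14.82
eef_pos: [588.2, 163.5, 92.2]
tool_rot: [0.455, 0.103, 0.883, -0.056]
wrist_force: [0.7, 0.4, -1.0]
width: 0.526
finger_force: 15.0
```

Run:
```python
from h import *
jar(); R=tilt(54.9)
plan(R,np.array([575,168.5,49])-R@ct)
```

```text
jar est [574.1 166.9  84.1] tilt deg nan
14.82 p [588.2 163.5  92.2] w 48.4 ff 15.0 wf [ 0.7  0.4 -1. ] q [-0.711  0.576  0.025  2.326  2.049  0.811 -1.312]
[[-0.5654, 0.1319, -0.8142], [0.2332, 0.9724, -0.0044], [0.7912, -0.1923, -0.5805]] (rows: tool x,y,z)
rotvec [-0.25 -0.39  0.13] then shift m [0.0284 0.0018 0.0205]h.py:25: RuntimeWarning: invalid value encountered in arccos
  print('jar est',(np.array(o['eef_pos'])+R@ct).round(1),'tilt deg',np.degrees(np.arccos(z[2])).round(2))
```

Emit:
move_arm(xyz=[[0.009,0.002,0.0065],[0.008,0,0.006],[0.006,0,0.004],[0.004,0,0.003],[0,0,0],[0,0,0]], turn=[[-0.2,-0.4,0.1],[0,0,0],[0,0,0],[0,0,0],[0,0,0],[0,0,0]], grip=[0.4,0.4,0.4,0.4,0.4,0.4])

```text
time: 15.58
eef_pos: [588.6, 165.6, 58.6]
tool_rot: [0.458, 0.103, 0.881, -0.054]
wrist_force: [0.5, 0.4, -1.7]
width: 0.525
finger_force: 15.0
```

Run:
```python
from h import *
jar(); R=tilt(54.9)
plan(R,np.array([575,168.5,48])-R@ct)
f,W=grab('scene'); np.savez('/tmp/s3',W=W,f=f); cv2.imwrite('pics/s3.png',cv2.resize(f[150:290,240:440,::-1],None,fx=4,fy=4))
```

```text
jar est [574.5 168.9  50.4] tilt deg nan
15.57 p [588.6 165.6  58.6] w 48.3 ff 15.0 wf [ 0.5  0.4 -1.7] q [-0.703  0.667  0.011  2.318  2.116  0.865 -1.41 ]
[[-0.5598, 0.1316, -0.8181], [0.2305, 0.9731, -0.0012], [0.7959, -0.1892, -0.575]] (rows: tool x,y,z)
rotvec [-0.02 -0.    0.07] then shift m [ 0.0017 -0.0003  0.0018]h.py:25: RuntimeWarning: invalid value encountered in arccos
  print('jar est',(np.array(o['eef_pos'])+R@ct).round(1),'tilt deg',np.degrees(np.arccos(z[2])).round(2))
```

View pics/s3.png

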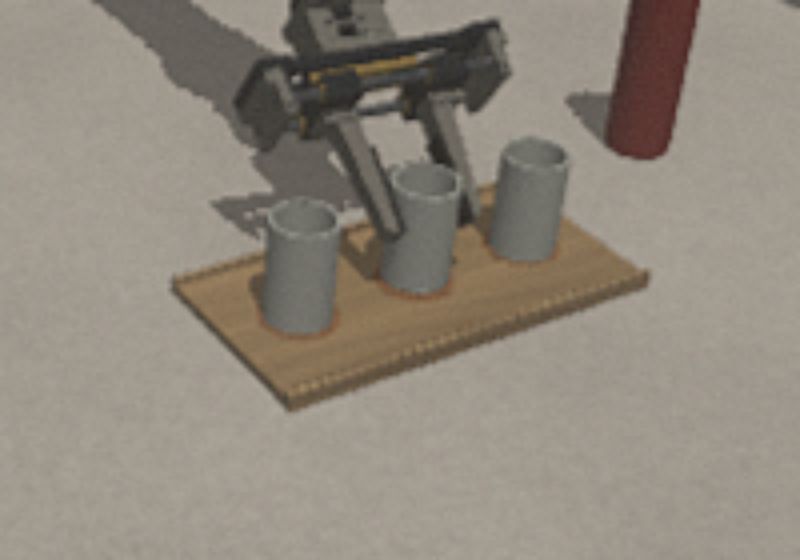

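The jar stands upright over its disc, centred, with a small gap under its foot. I'll lower it the last 2 to 3 mm, release it and back off along the tool axis.

Emit:
move_arm(xyz=[[0.001,0,0.0007],[0.001,0,0.0007],[0,0,0],[0,0,0]], turn=[[0,0,0],[0,0,0],[0,0,0],[0,0,0]], grip=[0.4,0.4,0.4,0.4])

```text
time: 16.12
eef_pos: [588.6, 165.7, 56.3]
tool_rot: [0.458, 0.103, 0.881, -0.054]
wrist_force: [-1.8, 0.5, 1.7]
width: 0.525
finger_force: 15.0
```

Emit:
move_arm(xyz=[[0,0,0],[0,0,0],[0,0,0],[0,0,0],[0,0,-0.01],[0,0,-0.02],[0,0,-0.03],[0,0,-0.03],[0,0,-0.03],[0,0,0]], turn=[[0,0,0],[0,0,0],[0,0,0],[0,0,0],[0,0,0],[0,0,0],[0,0,0],[0,0,0],[0,0,0],[0,0,0]], grip=[-0.1,-0.2,-0.3,-0.4,-0.4,-0.4,-0.4,-0.4,-0.4,-0.4])

```text
time: 17.38
eef_pos: [492.0, 191.0, 126.2]
tool_rot: [0.458, 0.102, 0.882, -0.051]
wrist_force: [0.3, -0.5, 0.2]
width: 0.702
finger_force: 0.0
```

Run:
```python
from h import *
p,R=st()
f,W=grab('top'); f2,W2=grab('scene'); np.savez('/tmp/t4',W=W,f=f)
for W in(W,W2):
  X,Y,Z=W[...,0],W[...,1],W[...,2]
  for c in((586,262),(563,74.5),(575,168.5)):
    r=W[(np.hypot(X-c[0],Y-c[1])<40)&(Z>80)&(Z<95)]
    print(c,cv2.minEnclosingCircle(r[:,:2].astype(np.float32)),len(r),np.median(r[:,2]))
# tweezers and rest from initial top & scene
for n in('top','scene'):
    d=np.load(f'/tmp/{n}.npz');W=d['W'];m=(W[...,0]>380)&(W[...,0]<640)&(W[...,1]<-170)&(W[...,1]>-320)
    for lo,hi in((4,60),(25,33),(36,60)):
        s=W[m&(W[...,2]>lo)&(W[...,2]<hi)]; print(n,lo,hi,len(s),cv2.minAreaRect(s[:,:2].astype(np.float32)))
```

```text
17.38 p [492.  191.  126.2] w 64.6 ff 0.0 wf [ 0.3 -0.5  0.2] q [-0.683  0.468 -0.276  2.437  1.811  0.993 -1.239]
[[-0.5603, 0.1328, -0.8176], [0.2265, 0.974, 0.003], [0.7968, -0.1835, -0.5758]] (rows: tool x,y,z)
(586, 262) ((587.9680786132812, 262.2095031738281), 24.479646682739258) 93 85.98502753922054
(563, 74.5) ((564.9172973632812, 73.0702133178711), 24.028528213500977) 86 85.90182292031554
(575, 168.5) ((575.7506713867188, 169.0696563720703), 24.437191009521484) 96 86.05957598866195
(586, 262) ((588.9234619140625, 258.67034912109375), 26.86829376220703) 81 83.73191494431596
(563, 74.5) ((565.2216186523438, 72.12551879882812), 25.894977569580078) 90 84.14786751092885
(575, 168.5) ((573.8221435546875, 166.31846618652344), 25.970232009887695) 94 83.54909908872887
top 4 60 2076 ((510.8531494140625, -244.9864501953125), (257.30426025390625, 149.72874450683594), 0.14378024637699127)
top 25 33 547 ((506.4068908691406, -230.79058837890625), (60.4487419128418, 222.7246551513672), 75.35181427001953)
top 36 60 230 ((497.5369873046875, -229.88058471679688), (42.586753845214844, 206.7272186279297), 77.34490966796875)
scene 4 60 1775 ((506.0331726074219, -263.5830993652344), (116.062255859375, 242.00218200683594), 76.04476165771484)
scene 25 33 620 ((511.07647705078125, -236.38287353515625), (59.54898452758789, 215.7642059326172), 76.27864837646484)
scene 36 60 167 ((481.2105712890625, -230.18954467773438), (41.665401458740234, 177.56951904296875), 77.61211395263672)
```

Emit:
move_arm(xyz=[[-0.03,0,-0.02],[-0.03,0,-0.02],[0,0,0],[0,0,0],[0,0,0],[0,0,0],[0,0,0],[0,0,0],[0,0,-0.03],[0,0,-0.03],[0,0,0]], turn=[[0,0,0],[0,0,0],[0,9.2,0],[0,9.2,0],[0,9.2,0],[0,9.2,0],[0,9.2,0],[0,9.2,0],[0,0,0],[0,0,0],[0,0,0]], grip=[-0.4,-0.4,-0.4,-0.4,-0.4,-0.4,-0.4,-0.4,-0.4,-0.4,-0.4])

```text
time: 18.85
eef_pos: [485.9, 181.7, 252.6]
tool_rot: [0.076, 0.126, 0.989, -0.026]
wrist_force: [0.3, 0.4, -0.0]
width: 0.703
finger_force: 0.0
```

Run:
```python
from h import *
plan(tilt(0,-14),[540,-240,290])
```

```text
18.85 p [485.9 181.7 252.6] w 64.7 ff 0.0 wf [ 0.3  0.4 -0. ] q [-0.222  0.171 -0.316  1.943  0.229  0.96   0.661]
[[-0.9568, 0.2454, -0.1562], [0.2534, 0.9668, -0.0331], [0.1429, -0.0712, -0.9872]] (rows: tool x,y,z)
rotvec [-1.95  8.98 -0.53] then shift m [-0.1545 -0.396  -0.0374]
```

Emit:
move_arm(xyz=[[0,0,0],[-0.017,-0.044,-0.005],[-0.017,-0.044,-0.004],[-0.017,-0.044,-0.004],[-0.017,-0.044,-0.004],[-0.017,-0.044,-0.004],[-0.017,-0.044,-0.004],[-0.017,-0.044,-0.004],[-0.017,-0.044,-0.004],[-0.0185,-0.044,-0.004],[0,0,0],[0,0,0]], turn=[[-2,9,-0.5],[0,0,0],[0,0,0],[0,0,0],[0,0,0],[0,0,0],[0,0,0],[0,0,0],[0,0,0],[0,0,0],[0,0,0],[0,0,0]], grip=[-0.4,-0.4,-0.4,-0.4,-0.4,-0.4,-0.4,-0.4,-0.4,-0.4,-0.4,-0.4])

```text
time: 20.35
eef_pos: [538.9, -238.5, 286.3]
tool_rot: [-0.003, 0.121, 0.993, 0.001]
wrist_force: [-0.2, -0.1, -0.4]
width: 0.7
finger_force: 0.0
```

Run:
```python
from h import *
plan(tilt(0,-14),[540,-240,290])
f,W=grab('wrist'); np.savez('/tmp/w5',f=f,W=W); cv2.imwrite('pics/w5.png',f[...,::-1])
```

```text
20.35 p [ 538.9 -238.5  286.3] w 64.4 ff 0.0 wf [-0.2 -0.1 -0.4] q [ 0.388  0.306 -0.036  1.67   0.012  1.172  1.677]
[[-0.9707, 0.2403, 0.0061], [0.2403, 0.9707, 0.0003], [-0.0058, 0.0018, -1.0]] (rows: tool x,y,z)
rotvec [ 0.02 -0.35  0.1 ] then shift m [-0.0014 -0.0012 -0.0037]
```

View pics/w5.png

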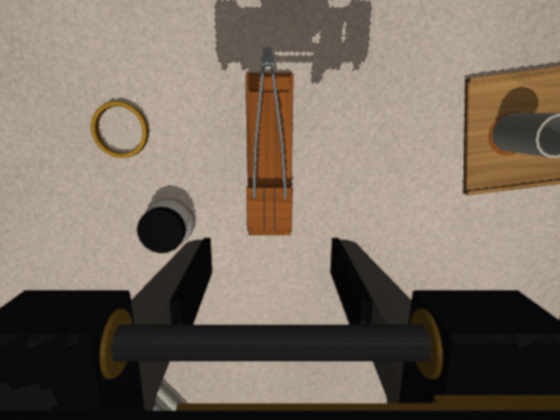

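The wrist view shows the tweezers on the rest: tail at (267,55), tips at (254,195) and (286,195), and the mark lines at about (270,210).

Run:
```python
from h import *
d=np.load('/tmp/w5.npz');W=d['W'];f=d['f'].astype(int);v,u=np.mgrid[:420,:560]
roi=(u>235)&(u<305)&(v>35)&(v<245)
sat=f.max(-1)-f.min(-1)
# rest block top
m=roi&(W[...,2]>26)&(W[...,2]<33)&(v>175)&(sat>40); r=cv2.minAreaRect(W[m][:,:2].astype(np.float32)); print('block',r,np.median(W[m][:,2]))
m=roi&(W[...,2]>35)&(W[...,2]<50)&(sat<45); s=W[m]; print(len(s),np.percentile(s[:,2],[5,50,95]))
a=np.array([np.cos(np.radians(-14)),np.sin(np.radians(-14))]);n=np.array([-a[1],a[0]])
o=np.array([500,-232.]); q=(s[:,:2]-o); S=q@a; N=q@n
print('S ext',np.percentile(S,[0,.5,99.5,100]))
for lo in range(-120,100,10):
    k=(S>=lo)&(S<lo+10)
    if k.sum()<4: continue
    print(lo+5,k.sum(),N[k].min().round(1),N[k].max().round(1),'mid',((N[k].min()+N[k].max())/2).round(2),s[k,2].max().round(1))
```

```text
block ((584.0538330078125, -251.50140380859375), (59.51081848144531, 60.20210266113281), 76.174560546875) 30.742200672883005
858 [41.08304485 42.84341549 44.2950704 ]
S ext [-106.41501202 -106.18070598   66.22781979   67.52518301]
-105 60 -4.8 4.2 mid -0.3 45.5
-95 103 -7.1 5.4 mid -0.87 45.0
-85 62 -7.2 6.6 mid -0.33 44.8
-75 51 -8.4 7.8 mid -0.32 44.3
-65 50 -9.7 8.9 mid -0.37 45.2
-55 44 -9.7 10.2 mid 0.23 44.3
-45 48 -11.0 12.6 mid 0.79 45.0
-35 41 -12.2 13.8 mid 0.8 44.5
-25 48 -13.5 15.1 mid 0.8 44.3
-15 47 -14.8 16.4 mid 0.79 44.6
-5 39 -16.0 17.6 mid 0.81 44.3
5 45 -16.1 19.0 mid 1.41 45.0
15 36 -16.3 19.0 mid 1.38 45.7
25 40 -17.7 20.5 mid 1.38 44.9
35 43 -17.8 20.6 mid 1.38 44.2
45 43 -17.9 21.9 mid 2.01 44.3
55 34 -18.0 22.1 mid 2.04 44.5
65 24 -18.1 22.1 mid 1.99 44.4
```

Run:
```python
from h import *
plan(tilt(0,-13.2),[508,-232.9,18.5])
```

```text
20.4 p [ 539.2 -237.6  286.7] w 64.5 ff 0.0 wf [-0.7  0.5  0.4] q [ 0.388  0.306 -0.037  1.67   0.012  1.172  1.677]
[[-0.9711, 0.2387, 0.0054], [0.2387, 0.9711, 0.0005], [-0.0051, 0.0018, -1.0]] (rows: tool x,y,z)
rotvec [ 0.03 -0.31 -0.61] then shift m [ 0.0315 -0.0025  0.2682]
```

Emit:
move_arm(xyz=[[0.0155,-0.0015,0.03],[0.016,-0.001,0.04],[0,0,0.05],[0,0,0.04],[0,0,0.03],[0,0,0.02],[0,0,0],[0,0,0]], turn=[[0,-0.3,-0.6],[0,0,0],[0,0,0],[0,0,0],[0,0,0],[0,0,0],[0,0,0],[0,0,0]], grip=[-0.35,-0.35,-0.35,-0.35,-0.35,-0.35,-0.35,-0.35])

```text
time: 21.4
eef_pos: [509.4, -233.2, 78.9]
tool_rot: [0.002, 0.115, 0.993, -0.0]
wrist_force: [0.4, 0.5, -0.0]
width: 0.676
finger_force: 0.0
```

Run:
```python
from h import *
plan(tilt(0,-13.2),[508,-232.9,18.5])
```

```text
21.4 p [ 509.4 -233.2   78.9] w 62.2 ff 0.0 wf [ 0.4  0.5 -0. ] q [ 0.401  0.496 -0.039  1.926  0.027  0.717  1.687]
[[-0.9737, 0.2279, -0.0032], [0.2279, 0.9737, 0.0002], [0.0031, -0.0006, -1.0]] (rows: tool x,y,z)
rotvec [0.01 0.18 0.02] then shift m [ 0.0015 -0.      0.0604]
```

Emit:
move_arm(xyz=[[0.0015,0,0.02],[0,0,0.02],[0,0,0.015],[0,0,0.0055],[0,0,0],[0,0,0],[0,0,0],[0,0,0],[0,0,0],[0,0,0],[0,0,0],[0,0,0],[0,0,0],[0,0,0]], turn=[[0,0,0],[0,0,0],[0,0,0],[0,0,0],[0,0,0],[0,0,0],[0,0,0],[0,0,0],[0,0,0],[0,0,0],[0,0,0],[0,0,0],[0,0,0],[0,0,0]], grip=[-0.35,-0.35,-0.35,-0.35,-0.35,-0.1,0.1,0.2,0.3,0.4,0.5,0.565,0.565,0.565], force=20)

```text
time: 23.15
eef_pos: [507.9, -233.6, 18.0]
tool_rot: [0.002, 0.115, 0.993, -0.0]
wrist_force: [0.7, -0.0, 5.3]
width: 0.219
finger_force: 7.8
```

Run:
```python
from h import *
plan(tilt(0,-13.2),[508,-232.9,18.5])
```

```text
23.15 p [ 507.9 -233.6   18. ] w 20.2 ff 7.83 wf [ 0.7 -0.   5.3] q [ 0.399  0.593 -0.035  1.948  0.034  0.598  1.682]
[[-0.9734, 0.229, -0.0031], [0.229, 0.9734, 0.0001], [0.0031, -0.0006, -1.0]] (rows: tool x,y,z)
rotvec [ 0.01  0.18 -0.04] then shift m [ 0.0001  0.0007 -0.0005]
```

Emit:
move_arm(xyz=[[0,0,-0.005],[0,0,-0.01],[0,0,-0.015],[0,0,-0.02],[0,0,-0.03],[0,0,-0.03],[0,0,-0.02],[0,0,0],[0,0,0],[0,0,0]], turn=[[0,0,0],[0,0,0],[0,0,0],[0,0,0],[0,0,0],[0,0,0],[0,0,0],[0,0,0],[0,0,0],[0,0,0]], grip=[0.565,0.565,0.565,0.565,0.565,0.565,0.565,0.565,0.565,0.565])

```text
time: 24.4
eef_pos: [506.5, -233.2, 146.6]
tool_rot: [0.0, 0.115, 0.993, 0.0]
wrist_force: [0.7, -0.0, -0.7]
width: 0.218
finger_force: 5.8
```

Run:
```python
from h import *
p,R=st()
f,W=grab('wrist'); np.savez('/tmp/w6',f=f,W=W); cv2.imwrite('pics/w6.png',f[...,::-1])
```

```text
24.4 p [ 506.5 -233.2  146.6] w 20.1 ff 5.84 wf [ 0.7 -0.  -0.7] q [ 0.405  0.396 -0.042  1.89   0.02   0.856  1.693]
[[-0.9734, 0.2292, -0.0003], [0.2292, 0.9734, 0.0005], [0.0004, 0.0005, -1.0]] (rows: tool x,y,z)
```

View pics/w6.png

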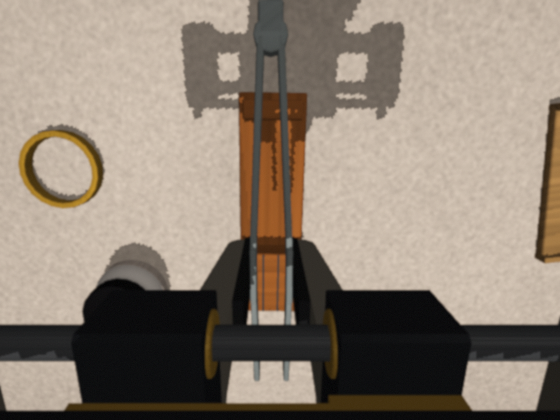

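The tweezers are held, with the tips visible at about (257,378) and (286,378) below the gripper bar and the tail at (270,30). Next I measure gap and pitch.

Run:
```python
from h import *
p,R=st()
d=np.load('/tmp/w6.npz');W=d['W'];f=d['f'].astype(int);v,u=np.mgrid[:420,:560]
m=(u>235)&(u<310)&(W[...,2]>120)&(W[...,2]<260)&((v<235)|((v>358)&(v<395)))
L=(W-p)@R; print('n',m.sum())
for r in list(range(30,235,40))+[360,364,368,372,376,380,384]:
    k=m[r]&(abs(L[r,:,1])<35)
    if k.any():
        y=L[r,k,1]; print(r,u[r,k].min(),u[r,k].max(),'x',L[r,k,0].mean().round(1),'ys',y.round(1).tolist()[:14],'z',W[r,k,2].mean().round(1))
```

```text
24.45 p [ 506.6 -233.2  146.7] w 20.1 ff 5.84 wf [ 0.3  0.7 -0.6] q [ 0.405  0.396 -0.042  1.89   0.02   0.856  1.693]
[[-0.9734, 0.2292, -0.0004], [0.2292, 0.9734, 0.0006], [0.0005, 0.0005, -1.0]] (rows: tool x,y,z)
n 4828
30 254 286 x 105.5 ys [-5.7, -5.3, -4.9, -4.5, -4.1, -3.7, -3.3, -2.9, -2.6, -2.2, -1.7, -1.4, -1.0, -0.6] z 171.7
70 255 285 x 91.0 ys [-5.5, -5.1, -4.6, -4.2, -3.8, -3.5, -3.1, -2.7, 3.8, 4.2, 4.6, 5.0, 5.4, 5.8] z 171.4
110 254 286 x 75.5 ys [-6.1, -5.6, -5.2, -4.8, -4.4, -4.0, -3.6, -3.3, 4.5, 4.7, 5.1, 5.5, 6.0, 6.3] z 170.5
150 253 288 x 59.0 ys [-6.7, -6.3, -5.9, -5.4, -5.0, -4.6, -4.2, 5.4, 5.6, 6.1, 6.5, 7.0, 7.3, 7.8] z 171.3
190 251 289 x 41.5 ys [-7.8, -7.4, -6.9, -6.5, -6.1, -5.6, -5.2, -5.0, 6.3, 6.7, 7.1, 7.5, 8.0, 8.4] z 171.0
230 250 291 x 22.8 ys [-8.6, -8.1, -7.7, -7.2, -6.8, -6.3, -5.9, 7.4, 7.8, 8.2, 8.7, 9.2, 9.7, 10.2] z 171.1
360 236 309 x 20.8 ys [-7.1, -6.8, -6.7, -6.4, -6.0, -5.8, -5.6, -5.4, -5.1, -5.0, -4.8, -4.5, -4.3, -4.1] z 252.9
364 253 288 x -50.7 ys [-8.2, -7.7, -7.3, -6.7, -6.2, -5.7, -5.4, 7.0, 7.2, 7.6, 8.1, 8.6, 9.1, 9.7] z 170.2
368 253 288 x -52.6 ys [-8.3, -7.8, -7.3, -6.7, -6.2, -5.7, -5.4, 7.2, 7.7, 8.2, 8.7, 9.2, 9.7] z 170.8
372 253 288 x -54.7 ys [-8.4, -7.7, -7.3, -6.7, -6.2, -5.7, -5.3, 7.2, 7.7, 8.2, 8.7, 9.2, 9.8] z 171.2
376 254 288 x -57.2 ys [-7.8, -7.3, -6.8, -6.2, -5.7, -5.3, 7.2, 7.7, 8.2, 8.8, 9.3, 9.8] z 171.2
380 254 287 x -59.9 ys [-7.9, -7.3, -6.8, -6.3, -5.8, 7.2, 7.7, 8.2, 8.8, 9.4] z 171.0
```

Run:
```python
from h import *
plan(tilt(0,-13.2),[515.9,182,146])
```

```text
24.45 p [ 506.6 -233.2  146.7] w 20.1 ff 5.84 wf [ 0.3  0.7 -0.6] q [ 0.405  0.396 -0.042  1.89   0.02   0.856  1.693]
[[-0.9734, 0.2292, -0.0004], [0.2292, 0.9734, 0.0006], [0.0005, 0.0005, -1.0]] (rows: tool x,y,z)
rotvec [ 0.03  0.02 -0.05] then shift m [0.0858 0.4063 0.0007]
```

Emit:
move_arm(xyz=[[0.001,0.005,0],[0.002,0.012,0],[0.004,0.018,0],[0.005,0.025,0],[0.006,0.027,0],[0.006,0.027,0],[0.006,0.027,0],[0.006,0.027,0],[0.006,0.027,0],[0.006,0.027,0],[0.006,0.027,0],[0.006,0.027,0],[0.006,0.027,0],[0.006,0.027,0],[0.006,0.027,0],[0.005,0.022,0],[0.003,0.015,0],[0.001,0.008,0],[0,0.002,0],[0,0,0]], turn=[[0,0,0],[0,0,0],[0,0,0],[0,0,0],[0,0,0],[0,0,0],[0,0,0],[0,0,0],[0,0,0],[0,0,0],[0,0,0],[0,0,0],[0,0,0],[0,0,0],[0,0,0],[0,0,0],[0,0,0],[0,0,0],[0,0,0],[0,0,0]], grip=[0.565,0.565,0.565,0.565,0.565,0.565,0.565,0.565,0.565,0.565,0.565,0.565,0.565,0.565,0.565,0.565,0.565,0.565,0.565,0.565])

```text
time: 26.95
eef_pos: [515.2, 179.0, 147.4]
tool_rot: [0.001, 0.116, 0.993, -0.0]
wrist_force: [-0.2, 0.6, -0.7]
width: 0.216
finger_force: 5.8
```

Run:
```python
from h import *
plan(tilt(0,-13.2),[515.9,182,106])
```

```text
26.95 p [515.2 179.  147.4] w 19.9 ff 5.84 wf [-0.2  0.6 -0.7] q [-0.242  0.386 -0.19   1.911  0.097  0.852  0.857]
[[-0.9732, 0.2301, -0.0022], [0.2301, 0.9732, -0.0002], [0.002, -0.0007, -1.0]] (rows: tool x,y,z)
rotvec [-0.01  0.12 -0.1 ] then shift m [-0.      0.003   0.0414]
```

Emit:
move_arm(xyz=[[0,0.001,0.005],[0,0.001,0.01],[0,0.001,0.012],[0,0,0.009],[0,0,0.004],[0,0,0.001],[0,0,0],[0,0,0],[0,0,0],[0,0,0]], turn=[[0,0,0],[0,0,0],[0,0,0],[0,0,0],[0,0,0],[0,0,0],[0,0,0],[0,0,0],[0,0,0],[0,0,0]], grip=[0.565,0.565,0.565,0.565,0.565,0.565,0.565,0.565,0.565,0.565])

```text
time: 28.2
eef_pos: [516.0, 182.7, 106.7]
tool_rot: [0.001, 0.115, 0.993, 0.0]
wrist_force: [0.7, 0.7, 0.1]
width: 0.217
finger_force: 5.8
```

Run:
```python
from h import *
p,R=st()
print('tips est',p+R@np.array([-61,.8,-17.5]))
f,W=grab('wrist'); cv2.imwrite('pics/w7.png',f[...,::-1])
g,V=grab('scene'); cv2.imwrite('pics/s7.png',np.hstack([cv2.resize(g[140:290,270:430,::-1],(400,375)),cv2.resize(f[270:420,200:360,::-1],(400,375))]))
v,u=np.mgrid[:420,:560];L=(W-p)@R
for r in (368,374,380):
    k=(u[r]>240)&(u[r]<305)&(abs(W[r,:,2]-131)<12); print(r,L[r,k,0].mean().round(1),L[r,k,1].round(1).tolist(),W[r,k,2].mean().round(1))
```

```text
28.2 p [516.  182.7 106.7] w 20.0 ff 5.84 wf [0.7 0.7 0.1] q [-0.255  0.446 -0.182  1.934  0.114  0.769  0.837]
[[-0.9734, 0.2292, -0.0024], [0.2292, 0.9734, 0.0004], [0.0025, -0.0002, -1.0]] (rows: tool x,y,z)
tips est [575.48001413 169.48746369 124.32691863]
368 -53.4 [-8.4, -7.7, -7.3, -6.8, -6.2, -5.7, -5.4, 6.9, 7.2, 7.7, 8.1, 8.7, 9.3, 9.8] 130.2
374 -56.1 [-8.3, -7.8, -7.2, -6.7, -6.3, -5.8, -5.4, 7.2, 7.7, 8.2, 8.7, 9.2, 9.7] 131.4
380 -59.8 [-7.8, -7.4, -6.8, -6.3, -5.8, 7.2, 7.7, 8.2, 8.8, 9.3] 131.5
```

View pics/s7.png

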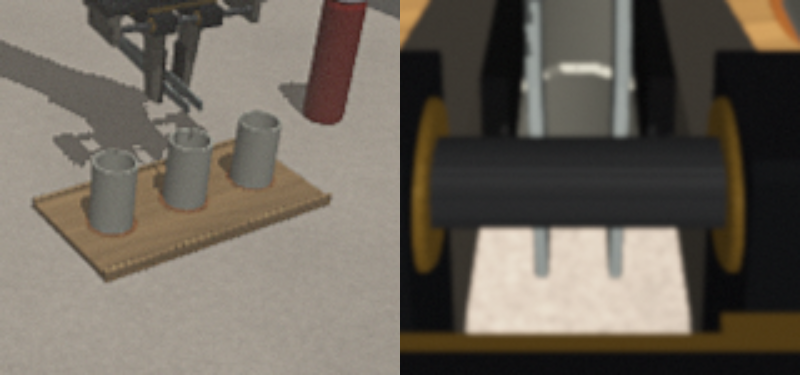

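The left crop shows the tips above the middle jar's mouth, clear of everything and with all three jars standing. The measured gap is about 12 mm, so I hold here.

Emit:
move_arm(xyz=[[0,0,0],[0,0,0],[0,0,0],[0,0,0],[0,0,0],[0,0,0],[0,0,0],[0,0,0],[0,0,0],[0,0,0],[0,0,0],[0,0,0],[0,0,0],[0,0,0],[0,0,0],[0,0,0],[0,0,0],[0,0,0],[0,0,0],[0,0,0]], turn=[[0,0,0],[0,0,0],[0,0,0],[0,0,0],[0,0,0],[0,0,0],[0,0,0],[0,0,0],[0,0,0],[0,0,0],[0,0,0],[0,0,0],[0,0,0],[0,0,0],[0,0,0],[0,0,0],[0,0,0],[0,0,0],[0,0,0],[0,0,0]], grip=[0.565,0.565,0.565,0.565,0.565,0.565,0.565,0.565,0.565,0.565,0.565,0.565,0.565,0.565,0.565,0.565,0.565,0.565,0.565,0.565])

```text
time: 30.8
eef_pos: [515.9, 182.7, 106.5]
tool_rot: [0.001, 0.115, 0.993, 0.0]
wrist_force: [-0.1, -0.2, -0.0]
width: 0.215
finger_force: 5.8
```

Emit:
move_arm(xyz=[[0,0,0],[0,0,0],[0,0,0],[0,0,0],[0,0,0],[0,0,0],[0,0,0],[0,0,0],[0,0,0],[0,0,0],[0,0,0],[0,0,0]], turn=[[0,0,0],[0,0,0],[0,0,0],[0,0,0],[0,0,0],[0,0,0],[0,0,0],[0,0,0],[0,0,0],[0,0,0],[0,0,0],[0,0,0]], grip=[0.565,0.565,0.565,0.565,0.565,0.565,0.565,0.565,0.565,0.565,0.565,0.565])

```text
time: 32.3
eef_pos: [515.9, 182.7, 106.5]
tool_rot: [0.001, 0.115, 0.993, -0.0]
wrist_force: [0.6, -0.3, -0.4]
width: 0.221
finger_force: 5.8
```

Run:
```python
from h import *
p,R=st(); print('tips est',p+R@np.array([-61,.8,-17.5]))
print(close_job())
```

```text
32.3 p [515.9 182.7 106.5] w 20.3 ff 5.84 wf [ 0.6 -0.3 -0.4] q [-0.255  0.446 -0.182  1.934  0.114  0.769  0.837]
[[-0.9734, 0.2292, -0.0022], [0.2292, 0.9734, 0.0002], [0.0022, -0.0003, -1.0]] (rows: tool x,y,z)
tips est [575.41422948 169.46335782 124.16173846]
the job is handed in; nothing more can be done
None
```

I handed the job in at 32.3 s without seeing the verdict: the jar stands upright in its place, and the tweezers are held with the tips about 12 mm apart, roughly 38 mm above its mouth, steady for about 4 s.

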